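# Shut and latch the key cabinet

## Robot

A 6-joint arm with a two-finger parallel gripper is mounted at the origin on the work surface. World frame = base frame: x ahead of the robot, y to its left, z up, the work surface at z = 0. Lengths are in m, angles in degrees, forces in N, time in s.
With the tool pointing down it reaches from about 0.3 to 0.75 m from the base axis. Payload 8.5 kg.
Tool frame: the origin (TCP) lies at the very end of the fingers, on their centre line; the grasp point (between the pads) lies manip.grasp_offset behind it (manip.grasp_offset is the distance from the TCP to the grasp point, in m); z points along the fingers, y is the direction in which the jaws open and shut (so a half turn about z gives the same grasp; the last joint's range is limited). The gripper opens to 85 mm and grips with 20 to 120 N. Pads are 22 mm wide; open, the fingers measure 114 mm over their backs; the gripper's body (76 mm by 85 mm) begins 54 mm behind the grasp point. The pads swing forward as they close: fully open they stand 13 mm farther back than shut.
Start: joints at [-84.414, 21.807, 74.336, -0, 83.858, -12.336], TCP at [0.169, -0.523, 0.2] pointing down, gripper open.
Joint ranges: [-178.18, 178.18], [-50.72, 133.34], [12.68, 142.11], [-81.47, 261.47], [9.98, 163.14], [-165.26, 165.26]. Speed limits (degrees/s): [136.94, 136.94, 180, 180, 180, 180].

## Interface

Orientations are given as [roll, pitch, yaw] about the fixed x, y, z axes, in that order (R = Rz(yaw) Ry(pitch) Rx(roll)).
In Python, from plant import manip gives the robot as it stands. The module is installed in compiled form; this text tells all that it offers. Calls block until the motion is done:
- manip.move_to(position, orientation): joint-space move of the TCP to a pose.
- manip.line_to(position, orientation=None, rate=0.15, guard=None): straight line of the TCP; orientation=None keeps the orientation; rate is the mean speed in m/s. With guard (N) it stops when the force on the tool has changed by that much, and returns True; else False.
- manip.move_joints(angles): joint-space move.
- manip.move_gripper(opening): opening from 0.0 (shut) to 1.0 (fully open); the grip force is fixed at half the most; returns when the fingers have stopped.
- manip.sleep(seconds).
- manip.solve_ik(position, orientation): joint angles nearest the present ones, or None.
- manip.get_state(): the state.
- manip.snapshot(name): name is "side" or "top" or "wrist"; returns a dict with "frame" (420x560x3 uint8, red, green, blue), "fovy" (degrees; the focal length in pixels is half the picture's height over the tangent of half this angle, whatever the lens; pixels are square), "cx", "cy" (the principal point, pixels), "view" (4x4, takes a point from world to camera coordinates). Camera axes: x right, y down, z forward; pixel columns grow to the right and rows downward; lengths in m; the calibration is good to about 2 mm. A picture is of the moment at which its call begins. There is no depth.
A pose or a line that the arm cannot do raises manip.Unreachable and nothing moves.
- manip.sign_off(): hands the job in, once; it reports no verdict.
Trained networks look in a picture, given as the dict that the camera call returned (one of the last four; its "shot" number tells which), for a name from the list of things; names that differ only in an ending like _2 or _b are one class to them, and where a whole thing is asked for, a point or a joint stands for the part that bears it (a point fixed in the world has none). Each returns a list of dicts, best first, with "score" (0 to 1); they miss things now and then, are a little off and sometimes report something else, mostly with a low value. They report only what shows in the picture. A call takes as long as a camera call.
- manip.look_for(picture, target): "bbox" ([left, top, right, bottom] in pixels, round what is visible of it).
- manip.place_of(picture, target): "at" ([column, row] in pixels: a listed point, or the origin of a listed thing).
The state is a dict: "time": time; "joint_pos": joint angles; "joint_vel": joint speeds; "joint_efforts": joint torques, N m; "tcp_pos": TCP position; "tcp_rot": TCP orientation; "force": force on the tool from outside, world axes, zero at the start; "torque": the same for the moment, N m; "gripper_width": opening from 0.0 (shut) to 1.0 (fully open).
Only numpy, scipy, OpenCV 4.12 (cv2) and the standard library are available. Lean on these libraries where they do the work, as an engineer would, in place of code of your own. Each camera call takes 0.05 s, during which the arm holds its last target.

## Task

The steel key cabinet on the entryway bench has been left ajar with its latch lever standing up. Push its door fully shut without slamming it, then push the red lever over and down until it lies level and the door is latched. Only push: do not grip the lever, and leave everything else on the bench where it stands.

Things in the scene. Friction and masses are not known exactly. Their poses are not given: they have to be found in the camera images.
- key_cabinet: Pale grey sheet-steel key cabinet, fixed to the bench: 110 deep (x), 250 wide (y), 240 high (mm). Origin: centre of its underside, on the bench. Its open front, closed by the slate-blue swing door, looks along its own -x; its +y is the hinge side and its -y the latch side; z is up. With the door shut the outer face of the door lies at x = -69 mm. Nothing stands on its top.
- cabinet_door (a joint): Opening angle of the door (rad): 0 is fully shut against its stop, it grows as the door swings out, up to 1.3. Upright hinge at the cabinet's own x = -55, y = +123 mm, stiff enough to stay where it is left (less than 1 N at the free edge moves it), no spring. Door panel 246 wide from hinge to free edge, 14 thick, from 8 to 240 mm above the bench; hinge line in the plane of its inner face. When shut, a point r from the hinge lies at y = +123 mm - r.
- door_hinge (a point): Point on the hinge line at the height of the door's top edge (240 mm above the bench). Its axes turn with the door: -x points out of the door's outer face (14 mm away), -y from the hinge towards the free edge.
- door_corner (a point): Top corner of the door's outer face at its free edge, 240 mm above the bench; same axes as door_hinge.
- latch_lever (a joint): Angle of the quarter-turn latch lever on the outer face of the door (rad): 1.57 straight up (unlatched), 0 level, pointing to the hinge side, at its stop (latched). To latch, the tip swings over to the hinge side and down. It stays where left; 1.5 N near the tip turns it. Its tongue goes behind the cabinet flange: with the lever below about 0.85 rad the tongue stops the door short of shutting.
- lever_axis (a point): Point on the lever's turning axis in the middle of the bar's thickness: 40 mm out from the door's outer face, 205 mm from the hinge line (41 mm from the free edge), 175 mm above the bench. Its y axis runs along the bar to the tip, its x axis points into the door.
- lever_tip (a point): Middle of the end face of the lever bar, 85 mm from lever_axis. The bar is 18 mm wide across its turning direction and 12 mm thick, steel at the root and red plastic over the outer 50 mm, with 34 mm free space between it and the door.
- key_tray: Clear plastic tray, 150 x 100 x 30 mm, open on top. Origin: centre of its underside. Holds the three spare keys. Leave alone.
- key_1: Spare steel key, 56 mm long, 4 mm thick, lying in the tray. Leave alone.
- key_2: Spare steel key like key_1. Leave alone.
- key_3: Spare steel key like key_1. Leave alone.
- glass_bottle: Green glass bottle with a metal cap, 68 mm in diameter, 190 mm high, standing in front of the cabinet, out of the door's way. Origin: centre of its underside. Leave alone.
- lint_brush: Lint brush lying flat, 200 mm long, blue plastic handle, 24 mm high. Origin: on the bench near its middle. Leave alone.
- door_stopper: Grey silicone door wedge, 105 x 42 mm, about 33 mm high at the thick end, lying on the bench in front of the cabinet on the hinge side, out of the door's way. Origin: on the bench near its middle. Leave alone.
- torch: Black hand torch lying flat, 125 mm long, 36 mm in diameter at the head. Origin: on the bench under its middle. Leave alone.
- polish_tin: Flat round green tin, 76 mm in diameter, 28 mm high, behind the cabinet. Origin: centre of its underside. Leave alone.

How it is judged (in metres and radians):
On the way, in this order (a step that is already met when the one before it is completed fails the run):
1. the door is pushed fully shut while the lever is still up (value of joint cabinet_door below 0.03 rad and value of joint latch_lever above 0.6 rad), for 0.2 s.
2. the lever is pushed over and down until it lies level (value of joint latch_lever below 0.1 rad and value of joint cabinet_door below 0.03 rad), for 0.2 s.
At the end, for the whole second after the job is handed in: The cabinet door is shut (within 0.03 rad of its stop), the latch lever is level (within 0.1 rad of its stop), and the tray, keys, bottle, brush, stopper, torch and tin are within 20 mm of where they were, the bottle upright (all of step 2 and distance of each of key_tray, glass_bottle, lint_brush, door_stopper, torch, polish_tin, key_1, key_2, key_3 from where it was at the start of the episode below 0.02 m and angle between glass_bottle's own z axis and vertical below 0.2 rad); the robot touches nothing.
It fails at once if the door is slammed (closing faster than 3 rad/s) (velocity of joint cabinet_door below -3 rad/s).
It fails at once if the lever is gripped (the fingers press on both of its opposite sides at once) (contact force between the fingers and latch_lever_c0 above 3 N and contact force between the fingers and latch_lever_c1 above 3 N).
It fails at once if something else on the bench is pushed, lifted or knocked over (moved more than 20 mm) (distance of any of key_tray, glass_bottle, lint_brush, door_stopper, torch, polish_tin, key_1, key_2, key_3 from where it was at the start of the episode above 0.02 m or angle between glass_bottle's own z axis and vertical above 0.2 rad).
It also fails if it takes over 45 s, if anything falls off the work surface, if the arm or the gripper's body presses on something with over 40 N, if the wrist force passes 120 N, or if a joint passes its speed limit or range.

## Working session

There is one attempt and no reset: what is moved stays moved. The work goes in short steps, each a Python script; the robot and the scene stay as the last script left them, time stands still between calls to the robot, and variables do not carry over. Pictures are saved under pics/ and viewed, and the job is handed in when it is done.

```bash
mkdir -p pics; cat > h.py <<'E'
import numpy as np, cv2
from plant import manip
def save(p,n):
    cv2.imwrite(f'pics/{n}.png',cv2.cvtColor(p['frame'],cv2.COLOR_RGB2BGR))
def ray(p,uv):
    V=np.array(p['view']);f=210/np.tan(np.radians(p['fovy'])/2)
    d=np.array([(uv[0]-p['cx'])/f,(uv[1]-p['cy'])/f,1.])
    R=V[:3,:3];o=-R.T@V[:3,3];d=R.T@d
    return o,d/np.linalg.norm(d)
def atz(p,uv,z):
    o,d=ray(p,uv);return o+d*(z-o[2])/d[2]
def tri(rs):
    A=np.zeros((3,3));b=np.zeros(3)
    for o,d in rs:
        P=np.eye(3)-np.outer(d,d);A+=P;b+=P@o
    x=np.linalg.solve(A,b)
    return x,[np.linalg.norm((np.eye(3)-np.outer(d,d))@(x-o)) for o,d in rs]
def proj(p,X):
    V=np.array(p['view']);f=210/np.tan(np.radians(p['fovy'])/2)
    c=V[:3,:3]@np.array(X)+V[:3,3];return c[:2]/c[2]*f+[p['cx'],p['cy']]
E
python3 - <<'E'
from h import *
np.set_printoptions(precision=4,suppress=True)
for n in ['side','top','wrist']:
    p=manip.snapshot(n);save(p,n+'0');o,d=ray(p,(p['cx'],p['cy']));print(n,p['fovy'],p['frame'].shape,o,d)
    for t in ['key_cabinet','door_hinge','door_corner','lever_axis','lever_tip','glass_bottle','door_stopper','key_tray','torch','lint_brush','polish_tin']:
        r=manip.place_of(p,t)
        print(t,[(np.round(q['at'],1),round(q['score'],2)) for q in r[:2]])
s=manip.get_state();print(s['time'],manip.grasp_offset,s['tcp_rot'])
E
```

```text
side 46.08846964343731 (420, 560, 3) [0.035  0.9796 0.9183] [ 0.3947 -0.7293 -0.5589]
key_cabinet []
door_hinge []
door_corner [(array([276.7, 200.9]), 0.87), (array([317.5, 227.2]), 0.3)]
lever_axis [(array([261.5, 207.6]), 0.72), (array([321.4, 323.2]), 0.41)]
lever_tip [(array([260.9, 179.4]), 0.72)]
glass_bottle [(array([302. , 282.1]), 0.6)]
door_stopper [(array([234.4, 230.9]), 0.94)]
key_tray [(array([195.2, 326.7]), 0.64)]
torch [(array([322.8, 324.5]), 0.85)]
lint_brush [(array([250.3, 383.9]), 0.55)]
polish_tin [(array([318. , 320.2]), 0.44), (array([233.7, 227. ]), 0.35)]
top 49.0927919749176 (420, 560, 3) [ 0.3463 -0.0094  1.5188] [ 0.1526  0.0037 -0.9883]
key_cabinet [(array([340.3, 230.1]), 0.8)]
door_hinge [(array([345.2, 170.5]), 0.79)]
door_corner [(array([274. , 194.8]), 0.7), (array([265.6, 214.6]), 0.63)]
lever_axis [(array([272.6, 196.4]), 0.59)]
lever_tip [(array([276.7, 187.6]), 0.42)]
glass_bottle [(array([263. , 248.7]), 0.72)]
door_stopper [(array([298.8, 167.7]), 0.97), (array([260.7, 248.7]), 0.38)]
key_tray [(array([185.3, 200.6]), 0.77)]
torch [(array([228.8, 284. ]), 0.8)]
lint_brush [(array([155.7, 263.2]), 0.78)]
polish_tin [(array([428.4, 218.8]), 0.74)]
wrist 61.617256301853466 (420, 560, 3) [ 0.2443 -0.5002  0.375 ] [-0.2901 -0.0939 -0.9524]
key_cabinet []
door_hinge []
door_corner []
lever_axis []
lever_tip []
glass_bottle []
door_stopper []
key_tray []
torch []
lint_brush []
polish_tin []
1.8 0.0187 [-180.        0.0013   17.9216]
```

View pics/side0.png

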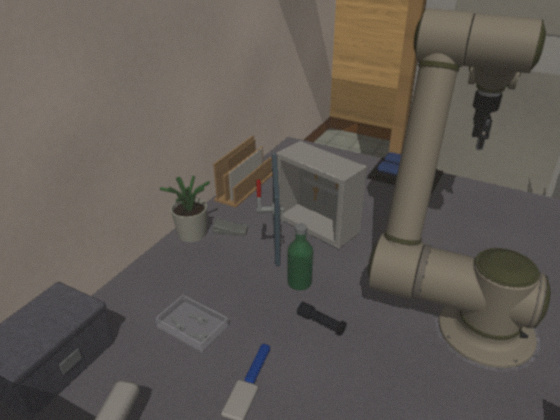

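View pics/top0.png

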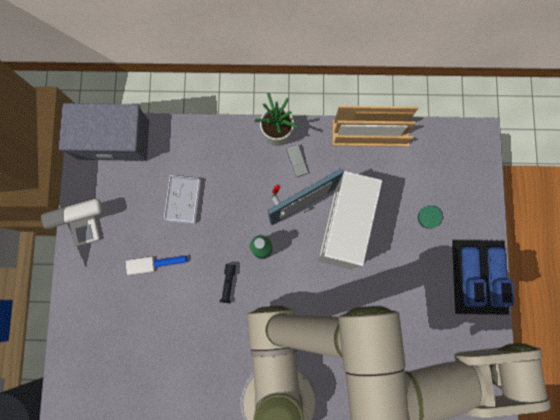

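The top view shows the door wide open at about 1 rad, with its outer face and the lever away from the robot. The bottle is at (261,246) on the inner side and the stopper at (298,160) is behind. Next I'll work out positions.

```bash
python3 - <<'E'
from h import *
np.set_printoptions(precision=4,suppress=True)
t=manip.snapshot('top');s=manip.snapshot('side')
def c(uv,z,n): 
    x=atz(t,uv,z);print(n,x);return x
h=c((345.2,170.5),.24,'hinge');k=c((274,194.8),.24,'corner nn');c((265.6,214.6),.24,'corner2');c((340.3,230.1),0,'cab')
c((272.6,196.4),.175,'axis');c((276.7,187.6),.26,'tip');c((263,248.7),0,'bottle');c((298.8,167.7),0,'stopper');c((185.3,200.6),0,'tray');c((228.8,284),0,'torch')
for n,uv in dict(rfTL=(345,171),rTR=(382,180),rBR=(361,266),rBL=(321,260)).items(): c(uv,.24,n)
print(tri([ray(s,(260.9,179.4)),ray(t,(276.7,187.6))]),'tip')
print(tri([ray(s,(276.7,200.9)),ray(t,(265.6,214.6))]),'corner')
im=cv2.cvtColor(t['frame'],cv2.COLOR_RGB2BGR)[130:290,220:420];cv2.imwrite('pics/crop_t.png',cv2.resize(im,None,fx=3.7,fy=3.7,interpolation=cv2.INTER_CUBIC))
im=cv2.cvtColor(s['frame'],cv2.COLOR_RGB2BGR)[130:290,180:380];cv2.imwrite('pics/crop_s.png',cv2.resize(im,None,fx=3.7,fy=3.7,interpolation=cv2.INTER_CUBIC))
E
```

```text
hinge [ 0.6861 -0.1789  0.24  ]
corner nn [0.6124 0.0235 0.24  ]
corner2 [0.5552 0.0462 0.24  ]
cab [ 0.5455 -0.1931  0.    ]
axis [0.6211 0.0293 0.175 ]
tip [0.6289 0.0158 0.26  ]
bottle [0.48  0.063 0.   ]
stopper [ 0.7575 -0.0531  0.    ]
tray [0.6385 0.3277 0.    ]
torch [0.3628 0.1725 0.    ]
rfTL [ 0.6846 -0.1783  0.24  ]
rTR [ 0.6596 -0.2836  0.24  ]
rBR [ 0.4146 -0.2208  0.24  ]
rBL [ 0.4296 -0.1101  0.24  ]
(array([0.6259, 0.0148, 0.2645]), [np.float64(0.00211531548576718), np.float64(0.0021153154857672567)]) tip
(array([0.5571, 0.0469, 0.2353]), [np.float64(0.0011950243627752394), np.float64(0.001195024362775292)]) corner
```

View pics/crop_t.png

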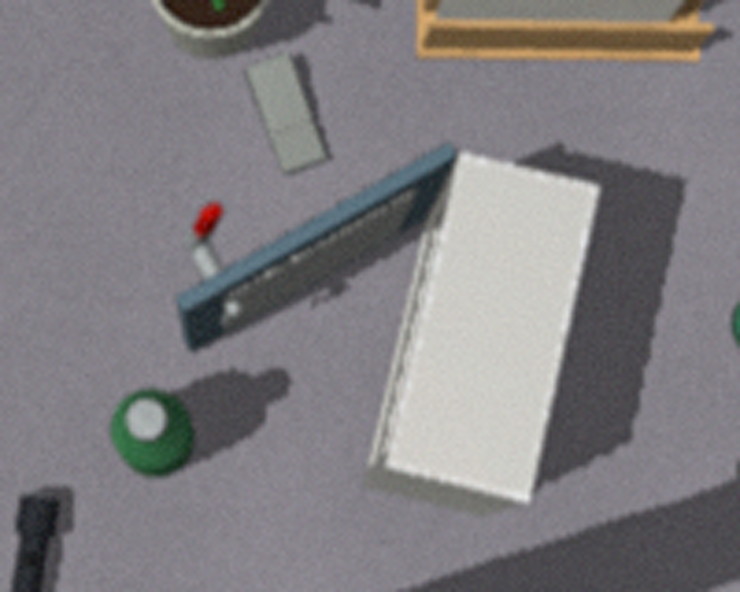

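View pics/crop_s.png

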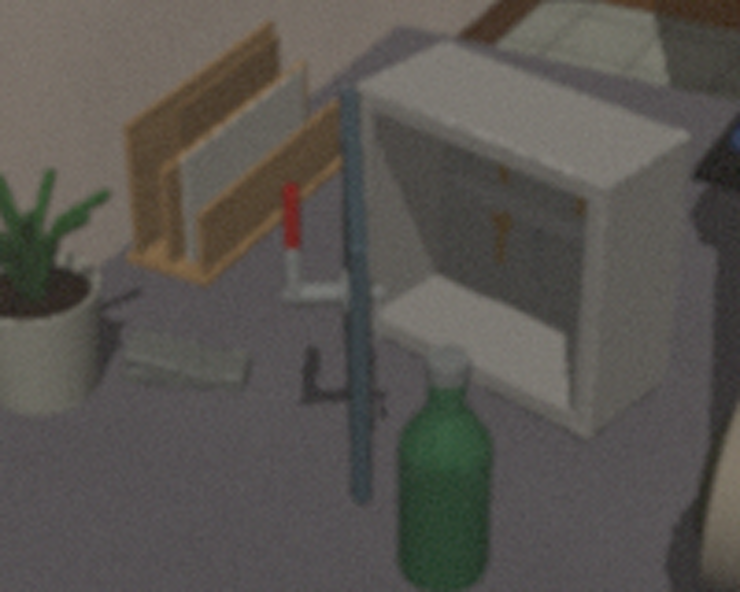

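```bash
cat >> h.py <<'E'
from scipy.optimize import least_squares
def W(q,l):   # cabinet pose q=(x,y,yaw), local point
    c,s=np.cos(q[2]),np.sin(q[2]);return np.array([q[0]+c*l[0]-s*l[1],q[1]+s*l[0]+c*l[1],l[2]])
def doorpt(a,r,n,z):   # local: a opening, r from hinge, n out of inner face plane
    return np.array([-.055-r*np.sin(a)-n*np.cos(a), .123-r*np.cos(a)+n*np.sin(a), z])
E
python3 - <<'E'
from h import *
np.set_printoptions(precision=4,suppress=True)
t=manip.snapshot('top');s=manip.snapshot('side')
C=lambda u,v:(u/3.7+220-.35,v/3.7+130-.35)
S=lambda u,v:(u/3.7+180-.35,v/3.7+130-.35)
obs=[(t,C(600,185),(.055,.125,.24)),(t,C(530,500),(.055,-.125,.24)),(t,C(385,465),(-.055,-.125,.24)),
 (s,S(688,135),(.055,-.125,.24)),(s,S(603,187),(-.055,-.125,.24)),(s,S(585,435),(-.055,-.125,0))]
f=lambda q:np.concatenate([proj(p,W(q,l))-uv for p,uv,l in obs])
r=least_squares(f,[.55,-.195,np.radians(-105)],loss='soft_l1');q=r.x;print(q,np.degrees(q[2]));print(f(q).reshape(-1,2))
dob=[(t,C(180,298),.246,.014,.24),(t,C(452,145),0.,.014,.24),(t,C(188,308+0),.246,0,.24)][:2]
dob+=[(s,(276.7,200.9),.246,.014,.24)][:0]+[(s,(261,207.6),.205,.054,.175),(s,(260.2,179.4),.205,.054,.26),(t,(276.7,187.6),.205,.054,.26)]
g=lambda a:np.concatenate([proj(p,W(q,doorpt(a[0],rr,n,z)))-uv for p,uv,rr,n,z in dob])
r=least_squares(g,[.85],loss='soft_l1');print(r.x,g(r.x).reshape(-1,2))
np.save('q.npy',np.r_[q,r.x])
E
```

```text
[ 0.553  -0.2015 -1.8038] -103.35177067175383
[[ 0.2837 -0.4554]
 [ 0.0132 -0.2661]
 [ 0.5689 -0.5031]
 [ 0.2318  0.4822]
 [ 0.4593  0.9775]
 [-0.0436  3.409 ]]
[0.7753] [[-0.1248  0.6422]
 [-0.1197 -2.1873]
 [-0.7311  2.3271]
 [-0.8022  3.5461]
 [-3.6258  2.4561]]
```

The cabinet fit is consistent to about 1 px, giving pose (0.553, -0.2015, -103.4°) and a door angle of about 0.78 rad. The lever seems to lean slightly towards the hinge. Next I'll push the door from its outer face at r = 0.13, between the lever and the hinge.

```bash
cat >> h.py <<'E'
def tool(yawdeg): return [180,0,yawdeg]
E
python3 - <<'E'
from h import *
np.set_printoptions(precision=4,suppress=True)
*q,a0=np.load('q.npy')
yaw=np.degrees(q[2])+180  # tool x along door normal
z=.205
P=[]
for a in np.linspace(a0+0.25,-.06,12):
    n=.014+.013
    p=W(q,doorpt(a,.13,n,z)); P.append((a,p))
cand=[y for y in (76.6,-103.4,-13.4,166.6)]
for y in cand:
    print(y,[None if (j:=manip.solve_ik(p,tool(y))) is None else np.round(j,0) for a,p in (P[0],P[-1])])
    p=P[0][1]+[0,0,.15];print(manip.solve_ik(p,tool(y)))
print(P[0][1],P[-1][1])
E
```

```text
76.6 [array([-14.,  35.,  51.,   0.,  94.,  -0.]), array([-25.,  24.,  69.,   0.,  86., -11.])]
[-13.8466  34.4171  28.0665  -0.     117.5164  -0.4466]
-103.4 [None, None]
None
-13.4 [array([-14.,  35.,  51.,  -0.,  94.,  90.]), array([-25.,  24.,  69.,  -0.,  86.,  79.])]
[-13.8466  34.4171  28.0665  -0.     117.5164  89.5534]
166.6 [array([-14.,  35.,  51.,   0.,  94., -90.]), array([ -25.,   24.,   69.,    0.,   86., -101.])]
[-13.8466  34.4171  28.0665   0.     117.5164 -90.4466]
[ 0.6712 -0.0444  0.205 ] [ 0.562  -0.1274  0.205 ]
```

```bash
python3 - <<'E'
from h import *
np.set_printoptions(precision=3,suppress=True)
*q,a0=np.load('q.npy')
o=tool(76.6)
manip.move_gripper(0.0)
s=manip.get_state();p=np.array(s['tcp_pos'])
manip.line_to([p[0],p[1],.38])
st=W(q,doorpt(a0+.3,.13,.03,.205))
manip.move_to(st+[0,0,.16],o)
t=manip.snapshot('top');save(t,'above')
print(manip.line_to(st,rate=.12,guard=6))
s=manip.get_state();print(s['time'],s['tcp_pos'],s['force'],s['gripper_width'])
t=manip.snapshot('top');save(t,'down')
t=manip.snapshot('side');save(t,'down_s')
E
```

```text
False
8.1417 [ 0.681 -0.043  0.206] [0.453 0.609 0.125] -0.0006905725587372572
```

View pics/down.png

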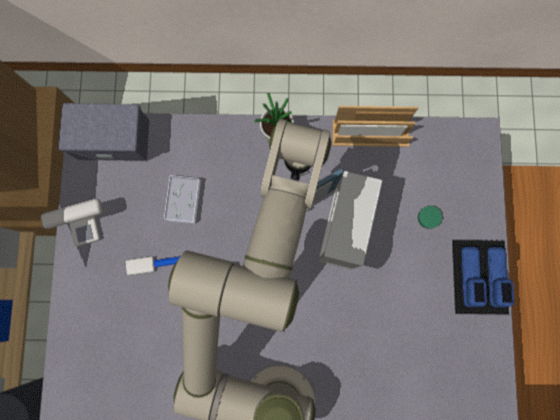

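View pics/down_s.png

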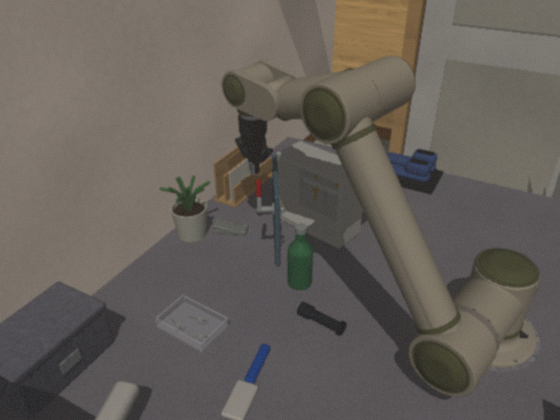

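The gripper is down on the outer side between the lever and the hinge. The door at (276,210) hasn't moved and the lever is still upright at (259,185). I'll sweep it shut.

```bash
python3 - <<'E'
from h import *
np.set_printoptions(precision=3,suppress=True)
*q,a0=np.load('q.npy')
for a in list(np.linspace(a0+.1,.1,6))+[0.05,0,-.05,-.1,-.15]:
    g=manip.line_to(W(q,doorpt(a,.13,.027,.205)),rate=.07,guard=8)
    s=manip.get_state();print(round(a,2),g,round(s['time'],2),np.array(s['force']))
    if g: break
manip.sleep(.3)
s=manip.get_state();print(s['time'],s['tcp_pos'],s['force'])
t=manip.snapshot('top');save(t,'shut')
t=manip.snapshot('side');save(t,'shut_s')
E
```

```text
0.88 False 8.82 [0.568 0.268 0.104]
0.72 False 9.26 [ 0.918 -0.561  0.498]
0.57 False 9.7 [-0.496  0.581 -0.458]
0.41 False 10.14 [ 0.083  0.301 -0.585]
0.26 False 10.58 [ 0.215 -0.288  0.707]
0.1 False 11.03 [-0.618 -0.7    0.616]
0.05 False 11.28 [ 0.162 -0.154  0.12 ]
0 False 11.53 [-0.163  0.463 -0.264]
-0.05 False 11.78 [ 5.704 11.91   0.884]
-0.1 False 12.03 [17.05  36.904  1.157]
-0.15 False 12.28 [27.628 62.979  0.917]
12.575 [ 0.563 -0.125  0.205] [26.911 62.391  1.891]
```

View pics/shut.png

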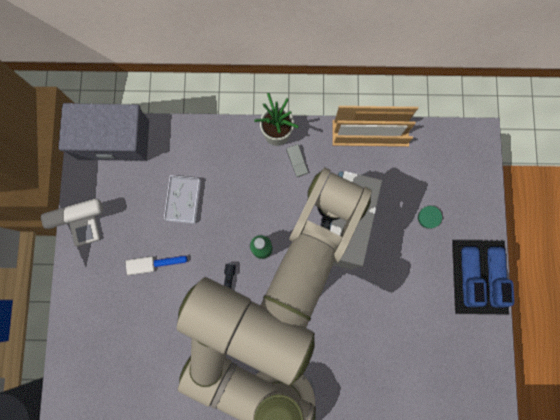

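View pics/shut_s.png

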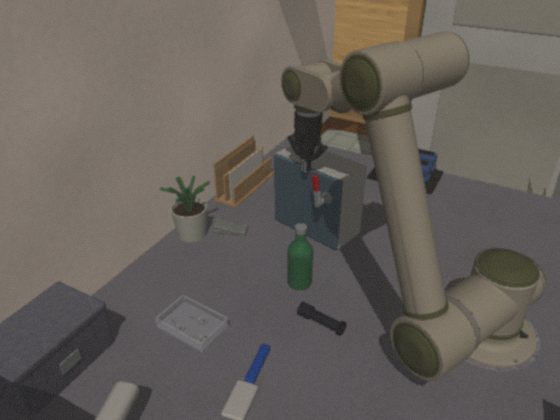

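The force rose to 68 N against the stop without the guard tripping, so the door is firmly shut and the lever at (316,184) is still up. I'll back off and measure the lever.

```bash
python3 - <<'E'
from h import *
np.set_printoptions(precision=4,suppress=True)
*q,a0=np.load('q.npy')
manip.line_to(W(q,doorpt(0,.13,.06,.205)),rate=.06)
manip.line_to(W(q,doorpt(0,.13,.06,.36)),rate=.2)
manip.move_to(W(q,doorpt(0,.30,.09,.36)),tool(76.6))
s=manip.get_state();print(s['time'],s['tcp_pos'],s['force'])
v={}
for n in ('top','side'):
    p=v[n]=manip.snapshot(n);save(p,'m_'+n)
    for k in ('lever_tip','lever_axis','door_corner','door_hinge'):
        r=manip.place_of(p,k);print(n,k,[(np.round(e['at'],1),round(e['score'],2)) for e in r[:2]])
    for nm,l in dict(axis=(0,.205,.054,.175),tip=(0,.205,.054,.26),corner=(0,.246,.014,.24),hinge=(0,0,0,.24)).items(): print(nm,proj(p,W(q,doorpt(*l))))
im=cv2.cvtColor(p['frame'],cv2.COLOR_RGB2BGR)[130:260,240:400];cv2.imwrite('pics/m_crop.png',cv2.resize(im,None,fx=4.5,fy=4.5,interpolation=cv2.INTER_CUBIC))
E
```

```text
15.3583 [ 0.4147 -0.0198  0.3597] [ 0.7575 -0.5215  0.2464]
top lever_tip [(array([342.7, 168. ]), 0.55), (array([311.5, 227.7]), 0.49)]
top lever_axis [(array([306.5, 239. ]), 0.39), (array([427.3, 220.5]), 0.15)]
top door_corner []
top door_hinge [(array([344.9, 171.3]), 0.75)]
axis [307.8724 237.8055]
tip [309.4338 234.3526]
corner [319.5418 252.896 ]
hinge [344.327  170.7065]
side lever_tip [(array([316.6, 175.5]), 0.82), (array([319.1, 202.3]), 0.6)]
side lever_axis []
side door_corner [(array([341.5, 184.9]), 0.83), (array([317.4, 204.7]), 0.71)]
side door_hinge [(array([274.7, 153.6]), 0.69)]
axis [317.395  203.6068]
tip [318.5953 176.9283]
corner [339.4215 182.8762]
hinge [275.7473 153.3716]
```

View pics/m_crop.png

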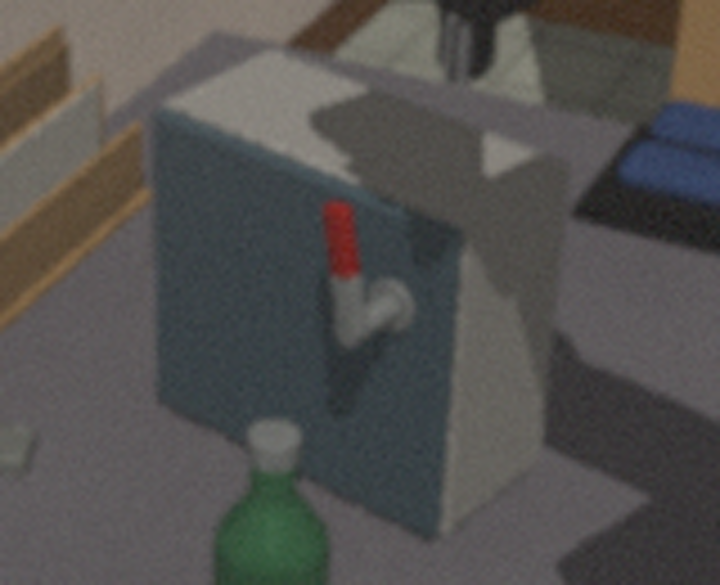

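View pics/m_top.png

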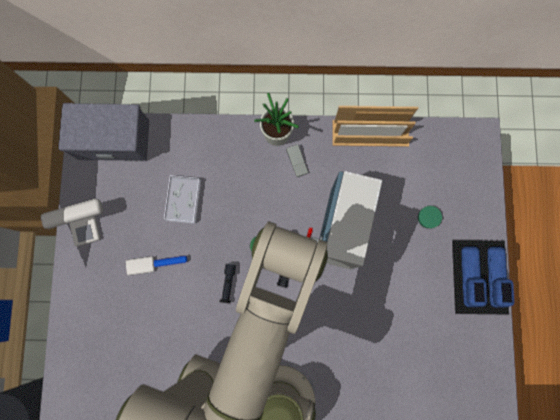

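The door sits flush and the lever leans slightly to the hinge side (tip ~(316,176), predicted upright (318.6,177)). I'll push it over from the latch side along its arc.

```bash
python3 - <<'E'
from h import *
np.set_printoptions(precision=3,suppress=True)
*q,a0=np.load('q.npy')
def P(th,rho=.060,w=.0145,e=0):
    r=.205-(rho*np.cos(th)-.009*np.sin(th))+w
    return W(q,doorpt(0,r,.054,.175+rho*np.sin(th)+.009*np.cos(th)+e))
st=W(q,doorpt(0,.265,.056,.237))
manip.line_to(st+[0,0,.1],rate=.15)
manip.line_to(st,rate=.1,guard=6)
f0=np.array(manip.get_state()['force'])
for th in np.linspace(1.57,0.1,9):
    g=manip.line_to(P(th),rate=.05,guard=15)
    s=manip.get_state();f=np.array(s['force'])-f0;print(round(th,2),g,round(s['time'],2),np.array(s['tcp_pos']),f)
    if g or np.linalg.norm(f)>25: break
p=manip.snapshot('side');save(p,'l_s')
im=cv2.cvtColor(p['frame'],cv2.COLOR_RGB2BGR)[130:260,240:400];cv2.imwrite('pics/l_crop.png',cv2.resize(im,None,fx=4.5,fy=4.5,interpolation=cv2.INTER_CUBIC))
E
```

```text
1.57 False 18.4 [ 0.475 -0.071  0.235] [-0.769  0.165  0.153]
1.39 False 18.77 [ 0.487 -0.074  0.236] [-0.213 -0.025  0.879]
1.2 False 19.15 [ 0.497 -0.076  0.234] [-0.42   0.443  1.251]
1.02 False 19.52 [ 0.508 -0.079  0.231] [-0.879 -0.21   0.561]
0.84 True 19.8 [ 0.519 -0.081  0.227] [ 1.556 -0.062  6.246]
```

View pics/l_crop.png

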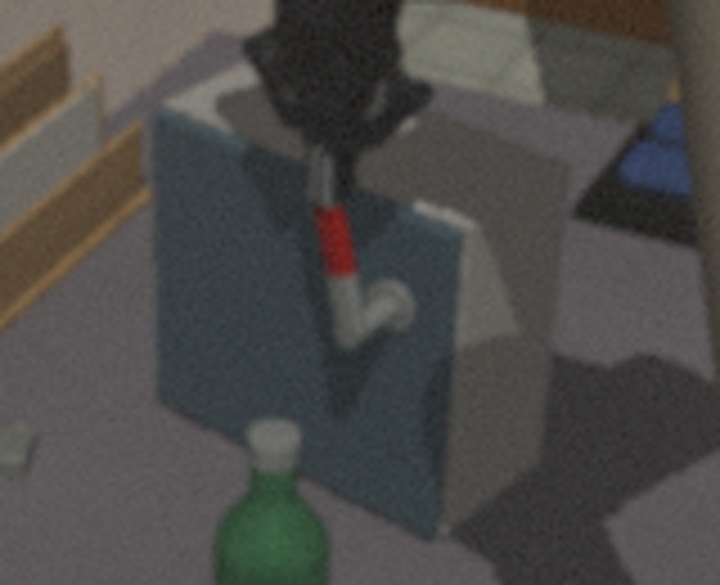

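```bash
python3 - <<'E'
from h import *
np.set_printoptions(precision=4,suppress=True)
*q,a0=np.load('q.npy')
def L(X):
    c,s=np.cos(q[2]),np.sin(q[2]);d=np.array(X)[:2]-q[:2];l=[c*d[0]+s*d[1],-s*d[0]+c*d[1]];return 'r',.123-l[1],'n',-.055-l[0]
s=manip.get_state();print(s['time'],s['tcp_pos'],s['force'],L(s['tcp_pos']),L([.563,-.125]),s['tcp_rot'])
p=manip.snapshot('side');u=proj(p,s['tcp_pos']);print(u,(u-[240,130])*4.5)
for th in (1.4,1.2,1.0,.8):
  u=proj(p,W(q,doorpt(0,.205-.085*np.cos(th),.054,.175+.085*np.sin(th))));print(th,(u-[240,130])*4.5)
u=proj(p,W(q,doorpt(0,.205,.054,.175)));print((u-[240,130])*4.5)
print([(np.round((np.array(e['at'])-[240,130])*4.5),e['score']) for e in manip.place_of(p,'lever_tip')])
p=manip.snapshot('wrist');save(p,'w')
print([(e['at'],e['score']) for e in manip.place_of(p,'lever_tip')],proj(p,s['tcp_pos']))
p=manip.snapshot('top');save(p,'l_top')
E
```

```text
19.85 [ 0.5184 -0.0811  0.2275] [ 2.73   -0.0214  5.5239] ('r', np.float64(0.18452114699819555), 'n', np.float64(0.054172333380535447)) ('r', np.float64(0.1309897669721026), 'n', np.float64(0.021756851360620076)) [179.6624  -0.0108  76.6019]
[312.207  184.8134] [324.9314 246.6601]
1.4 [334.6277 204.9856]
1.2 [313.2101 202.6159]
1.0 [293.5888 205.4713]
0.8 [276.5217 213.2912]
[348.2775 331.2304]
[(array([336., 202.]), 0.71)]
[([287.6, 280.7], 0.58)] [277.8822 250.6446]
```

View pics/w.png

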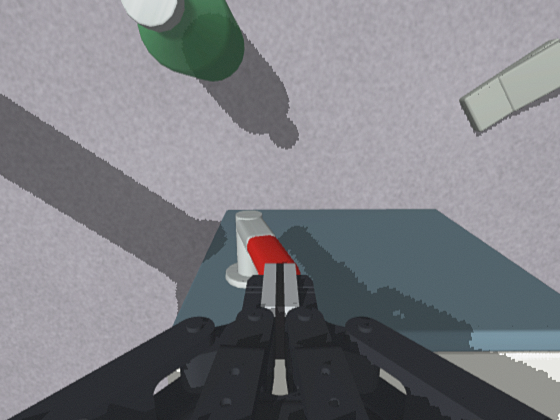

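```bash
python3 - <<'E'
from h import *
p=manip.snapshot('side')
for X in ([.4147,-.0198,.3597],):
  print((proj(p,X)-[240,130])*4.5)
print(proj(p,[.681,-.043,.206]))
im=cv2.cvtColor(p['frame'],cv2.COLOR_RGB2BGR)[150:215,280:360];cv2.imwrite('pics/z1.png',cv2.resize(im,None,fx=9,fy=9,interpolation=cv2.INTER_CUBIC))
im=cv2.imread('pics/down_s.png')[140:200,220:300];cv2.imwrite('pics/z2.png',cv2.resize(im,None,fx=9,fy=9,interpolation=cv2.INTER_CUBIC))
print((proj(p,manip.get_state()['tcp_pos'])-[280,150])*9)
print((proj(p,[.681,-.043,.206])-[220,140])*9)
p=manip.snapshot('wrist')
im=cv2.cvtColor(p['frame'],cv2.COLOR_RGB2BGR)[200:310,210:350];cv2.imwrite('pics/z3.png',cv2.resize(im,None,fx=5,fy=5,interpolation=cv2.INTER_CUBIC))
E
```

```text
[458.05591843 132.67211795]
[254.33035586 183.49424083]
[290.31169999 313.396383  ]
[308.9732027  391.44816744]
```

View pics/z1.png

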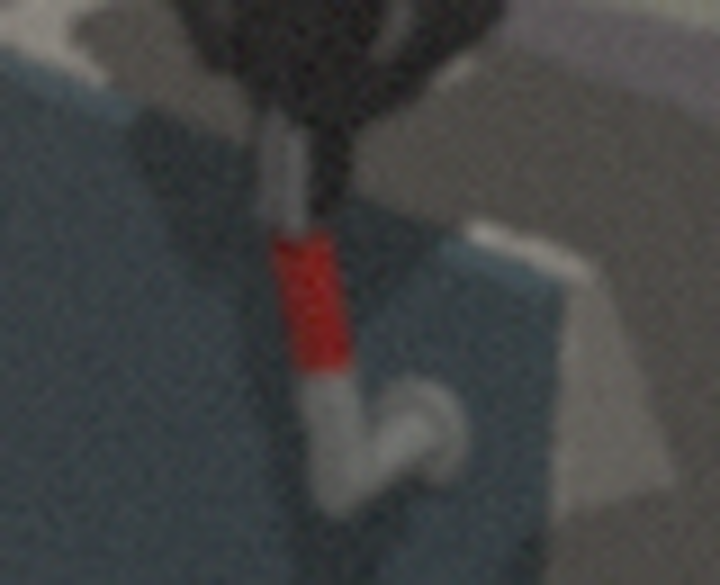

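View pics/z2.png

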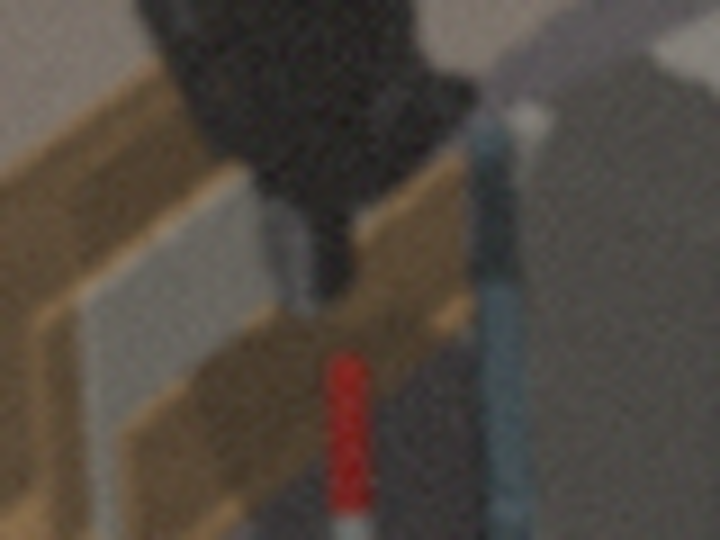

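View pics/z3.png

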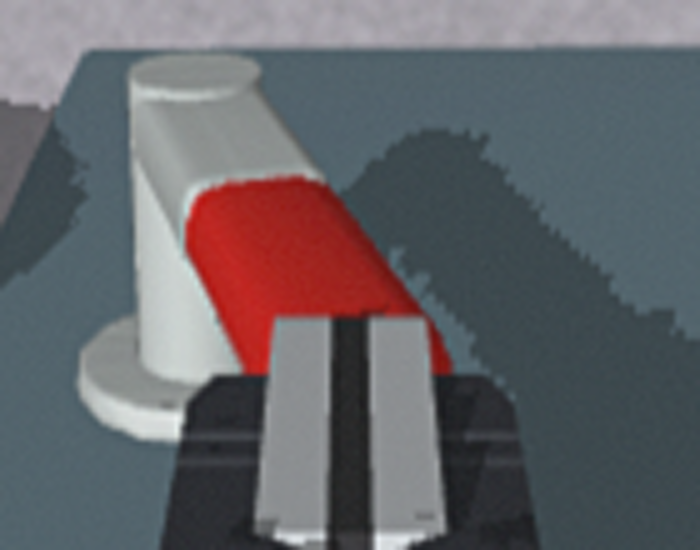

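The picture shows something unexpected. In free air, with the TCP reported at row 391 of that crop, the finger ends show at about row 312, so the real finger ends sit well above the reported TCP. The fingers are resting on top of the lever tip instead of beside it. I'll back away and measure this offset.

```bash
python3 - <<'E'
from h import *
np.set_printoptions(precision=4,suppress=True)
*q,a0=np.load('q.npy')
s=manip.get_state();X=np.array(s['tcp_pos']);p=manip.snapshot('wrist')
nrm=np.array([np.cos(np.radians(76.6)),np.sin(np.radians(76.6)),0])
for k in (-.011,0,.011):
  print(k,[np.round(proj(p,X+[0,0,d]+nrm*k)) for d in (0,.01,.02,.03)])
P=manip.snapshot('side')
for d in (0,.02,.025,.03,.035): print(d,[((proj(P,x+np.array([0,0,d]))-o)*k).round() for x,o,k in ((np.array([.681,-.043,.206]),[220,140],9),(np.array([.4147,-.0198,.3597]),[240,130],4.5))])
manip.line_to(X+[0,0,.05],rate=.1)
st=W(q,doorpt(0,.275,.075,.28)); manip.line_to(st,rate=.15)
p=manip.snapshot('wrist');save(p,'w2');P=manip.snapshot('side');save(P,'s2')
s=manip.get_state();print(s['time'],s['tcp_pos'],proj(P,s['tcp_pos']),proj(p,s['tcp_pos']),s['gripper_width'])
im=cv2.cvtColor(P['frame'],cv2.COLOR_RGB2BGR)[130:230,280:400];cv2.imwrite('pics/s2c.png',cv2.resize(im,None,fx=6,fy=6,interpolation=cv2.INTER_CUBIC))
print((proj(P,s['tcp_pos'])-[280,130])*6)
E
```

```text
-0.011 [array([278., 269.]), array([278., 278.]), array([278., 287.]), array([278., 298.])]
0 [array([278., 251.]), array([278., 259.]), array([278., 267.]), array([278., 277.])]
0.011 [array([278., 232.]), array([278., 239.]), array([278., 246.]), array([278., 255.])]
0 [array([309., 391.]), array([458., 133.])]
0.02 [array([307., 336.]), array([461.,  99.])]
0.025 [array([306., 322.]), array([461.,  91.])]
0.03 [array([306., 308.]), array([462.,  82.])]
0.035 [array([305., 294.]), array([462.,  74.])]
21.825 [ 0.4358 -0.0403  0.2796] [335.2057 182.2546] [277.9231 250.6446] 0.0029649434026025627
[331.2342 313.5274]
```

View pics/s2c.png

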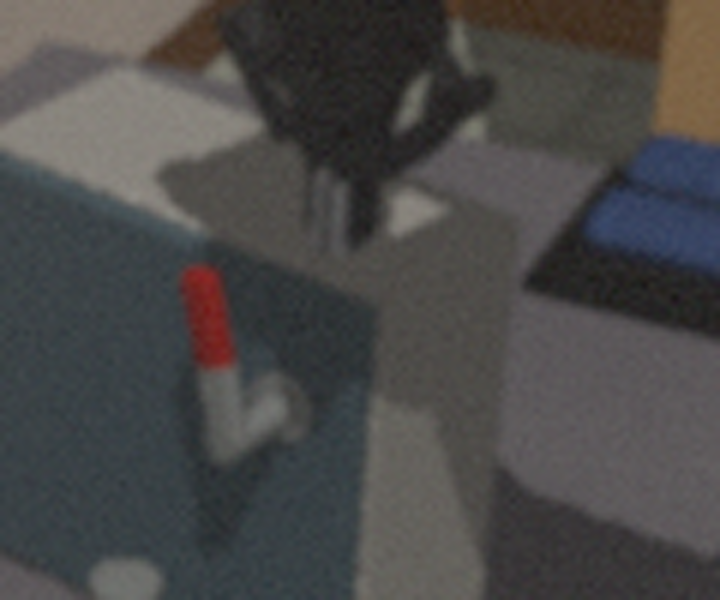

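View pics/w2.png

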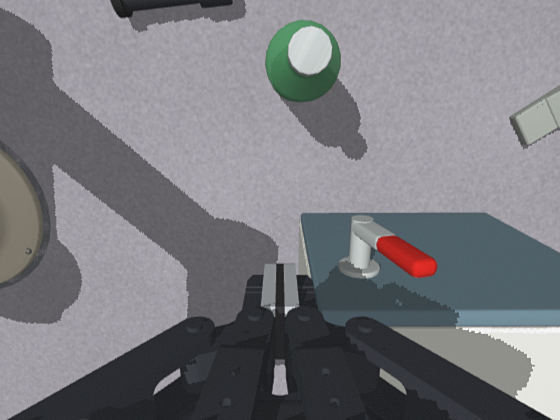

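The finger ends are about 29 mm short of the nominal TCP. I'll allow for that, and tilt the tool 15° so the gripper body leans away from the door.

```bash
cat >> h.py <<'E'
D=.029;TILT=15;N=np.array([np.cos(np.radians(76.6)),np.sin(np.radians(76.6)),0])
ORI=[180,TILT,76.6]
ZT=-np.sin(np.radians(TILT))*N-np.array([0,0,np.cos(np.radians(TILT))])
def tcp(end): return end+D*ZT   # real finger end -> TCP to command
E
python3 - <<'E'
from h import *
np.set_printoptions(precision=3,suppress=True)
*q,a0=np.load('q.npy')
def P(th,rho=.062,w=.012):
    r=.205-(rho*np.cos(th)-.009*np.sin(th))+w
    return tcp(W(q,doorpt(0,r,.055,.175+rho*np.sin(th)+.009*np.cos(th))))
st=tcp(W(q,doorpt(0,.262,.055,.236)))
manip.move_to(st+[0,0,.06],ORI)
manip.line_to(st,rate=.12,guard=6)
f0=np.array(manip.get_state()['force'])
for th in np.linspace(1.57,0.5,6):
    g=manip.line_to(P(th),rate=.06,guard=15)
    s=manip.get_state();f=np.array(s['force'])-f0;print(round(th,2),g,round(s['time'],2),np.array(s['tcp_pos']),f)
    if g or np.linalg.norm(f)>25: break
p=manip.snapshot('side');save(p,'l2_s')
im=cv2.cvtColor(p['frame'],cv2.COLOR_RGB2BGR)[130:260,240:400];cv2.imwrite('pics/l2_crop.png',cv2.resize(im,None,fx=4.5,fy=4.5,interpolation=cv2.INTER_CUBIC))
p=manip.snapshot('wrist');save(p,'w3')
E
```

```text
1.57 False 23.58 [ 0.476 -0.078  0.209] [-0.076  0.224 -0.223]
1.36 False 23.96 [ 0.49  -0.081  0.209] [-0.23   2.155  0.913]
1.14 False 24.33 [ 0.503 -0.084  0.207] [-0.126  0.637 -0.01 ]
0.93 False 24.71 [ 0.515 -0.087  0.202] [-0.28   0.41   0.106]
0.71 False 25.08 [ 0.525 -0.09   0.194] [-1.442  0.187 -0.079]
0.5 False 25.46 [ 0.534 -0.092  0.184] [0.259 0.17  0.215]
```

View pics/l2_crop.png

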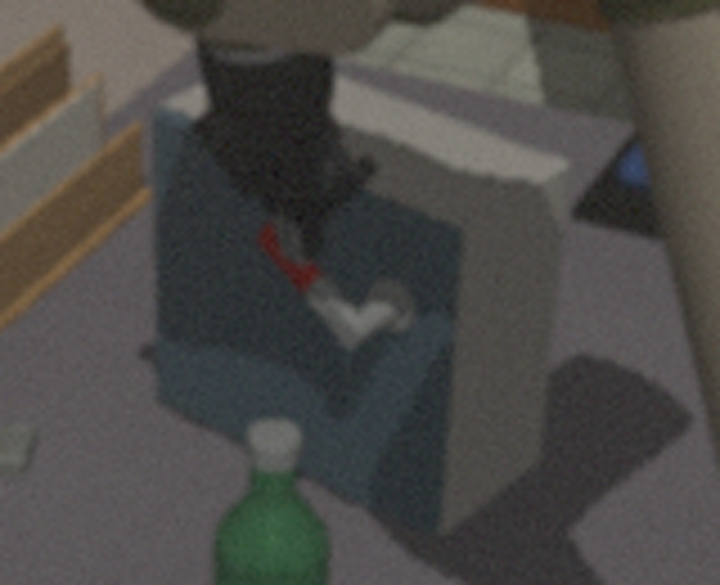

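View pics/w3.png

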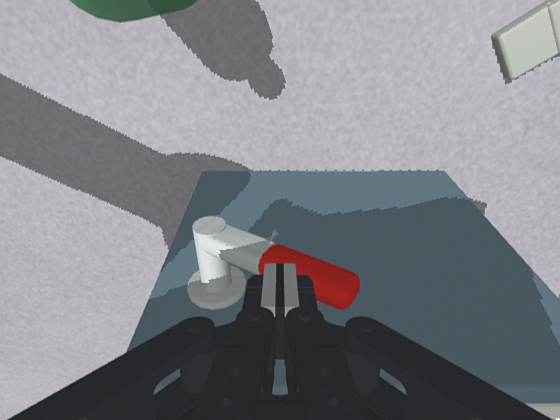

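The lever is turning: red bar from (265,235) to (310,285) in the crop, about 0.6 rad, with the fingers behind and above it and the door still flush. I'll continue down to the stop.

```bash
python3 - <<'E'
from h import *
np.set_printoptions(precision=3,suppress=True)
*q,a0=np.load('q.npy')
def P(th,e=0,rho=.062,w=.012):
    r=.205-(rho*np.cos(th)-.009*np.sin(th))+w
    return tcp(W(q,doorpt(0,r,.055,.175+rho*np.sin(th)+.009*np.cos(th)-e)))
f0=np.array(manip.get_state()['force'])
for th,e in [(.3,0),(.1,0),(0,0)]+[(0,k) for k in np.arange(.003,.025,.003)]:
    g=manip.line_to(P(th,e),rate=.05,guard=20)
    s=manip.get_state();f=np.array(s['force'])-f0;print(round(th,2),e,g,round(s['time'],2),np.array(s['tcp_pos']),f)
    if g or np.linalg.norm(f)>15: break
manip.sleep(.2)
print(manip.get_state()['force'])
p=manip.snapshot('side');save(p,'l3_s')
im=cv2.cvtColor(p['frame'],cv2.COLOR_RGB2BGR)[130:260,240:400];cv2.imwrite('pics/l3_crop.png',cv2.resize(im,None,fx=4.5,fy=4.5,interpolation=cv2.INTER_CUBIC))
E
```

```text
0.3 0 False 25.96 [ 0.54  -0.093  0.173] [-0.73   0.738 -0.282]
0.1 0 False 26.36 [ 0.544 -0.094  0.162] [-0.598  0.595 -0.76 ]
0 0 False 26.63 [ 0.545 -0.094  0.156] [-0.199  0.132 -0.438]
0 0.003 False 26.88 [ 0.546 -0.095  0.154] [-1.107  1.316  5.562]
0 0.006 False 27.13 [ 0.546 -0.095  0.153] [-5.787  3.661 20.437]
[-4.414  2.385 21.019]
```

View pics/l3_crop.png

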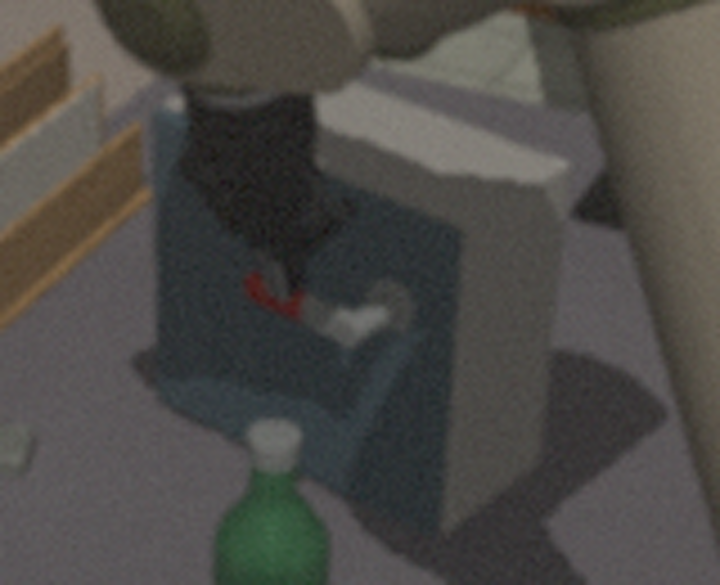

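The lever hit a hard stop at the expected height (21 N). I'll retreat and check.

```bash
python3 - <<'E'
from h import *
np.set_printoptions(precision=3,suppress=True)
*q,a0=np.load('q.npy')
X=np.array(manip.get_state()['tcp_pos'])
manip.line_to(X+[0,0,.02]+0.005*N,rate=.06)
manip.line_to(X+[0,0,.20]+.05*N,rate=.2)
manip.move_to([.35,-.05,.40],[180,0,76.6])
v={}
for n in('side','top'):
    p=v[n]=manip.snapshot(n);save(p,'f_'+n)
    for k in('lever_tip','lever_axis'): print(n,k,[(e['at'],e['score']) for e in manip.place_of(p,k)[:2]])
    for th in (0,.1,.2): print(th,proj(p,W(q,doorpt(0,.205-.085*np.cos(th),.054,.175+.085*np.sin(th)))))
    print('axis',proj(p,W(q,doorpt(0,.205,.054,.175))))
p=v['side']
im=cv2.cvtColor(p['frame'],cv2.COLOR_RGB2BGR)[130:260,240:400];cv2.imwrite('pics/f_crop.png',cv2.resize(im,None,fx=4.5,fy=4.5,interpolation=cv2.INTER_CUBIC))
s=manip.get_state();print(s['time'],s['force'])
E
```

```text
side lever_tip [([298.8, 192.3], 0.48)]
side lever_axis [([318.2, 202.5], 0.64)]
0 [294.136 192.909]
0.1 [294.282 190.43 ]
0.2 [294.655 188.062]
axis [317.395 203.607]
top lever_tip [([312.6, 210.6], 0.55)]
top lever_axis [([306.4, 238.9], 0.65), ([424.9, 220.1], 0.57)]
0 [314.652 210.16 ]
0.1 [314.806 209.804]
0.2 [314.892 209.725]
axis [307.872 237.805]
30.175 [-0.356 -0.067 -0.481]
```

View pics/f_crop.png

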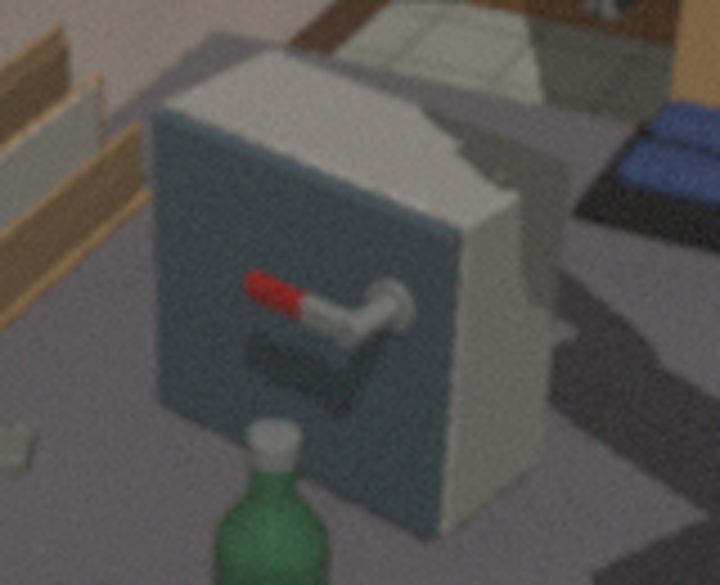

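View pics/f_top.png

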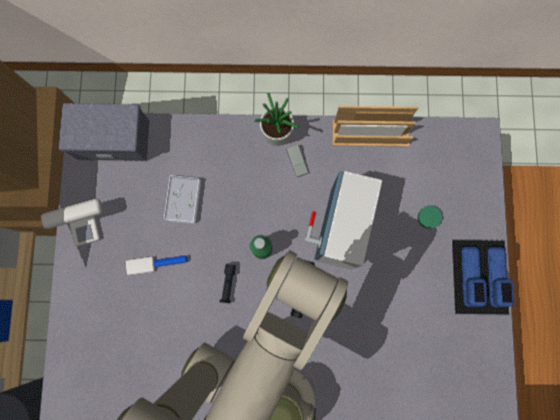

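The bar runs parallel to the door's edges (tip at crop (250,284), against (243,283) predicted for level). The door is flush, and the bottle, stopper, tray, torch, brush and tin sit where they did at the start. I'll hand it in.

```bash
python3 -c "
from plant import manip
manip.sign_off();print(manip.get_state()['time'])"
```

```text
the job is handed in; nothing more can be done
the job is handed in; nothing more can be done
```

The door is shut and the lever is down and level. I handed the job in at about 30 s of the 45 s allowed; no verdict is reported.

- **Door:** I pushed it shut slowly from its outer face with closed fingers while the lever was still up. The 8 N guard didn't trip. Force reached about 68 N against the stop before the push ended, under the 120 N wrist limit and on the fingers only.
- **Lever:** The first try only pressed on the tip and turned the lever slightly. The pictures showed the closed finger ends about 29 mm short of the reported TCP. After I corrected for that and tilted the tool 15°, the second push took the lever over and down to a firm stop at 21 N.
- **Last checks:** The door is flush and the lever looks level. The network put the lever tip 1–5 px from where a level lever should show. By eye, the other things on the bench are where they started and the bottle is upright. The arm is clear of everything, with no force on the tool.

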